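# Fit the small-wheel arm and hold the belt grinder's tension arm down

### The job

Get the bench belt grinder ready for a new belt: slide the small-wheel arm lying on the bench, plain end first, into the grinder's square tube until its shoulder is fully home against the mouth, and let go of it. Then press the sprung tension arm down by its palm knob, past the click of its ratchet pawl and on down to its lower stop, and finish while still holding it pressed down there, so that your push and not the pawl carries the spring while I slip the belt on. Leave the tub, glue bottle, coaster and nippers alone.

Things in the scene. Friction and masses are not known exactly. Their poses are not given: they have to be found in the camera images.
- grinder: Fixed dark-red bench belt grinder, belt off, 300 mm high. Origin: on the bench in the belt's plane. Own y runs from the tube mouth (front, y -170 mm) to the palm knob (rear); +x is the open side with the overhung wheels, -x the side of the chassis plate and motor; z up. Base plate y -130 to 170, x -110 to 50, 10 mm thick. Motor x -197 to -62, y 30 to 140, to z 165 mm.
- tube_mouth (a point): Centre of the mouth of the grinder's square receiver tube, 100 mm above the bench, axes as the grinder's. The tube runs level from here 150 mm along +y; clear bore 27.5 x 27.5 mm, walls 5 mm. The mouth is bevelled: about 35 mm wide here, narrowing to the bore 5 mm farther in. A slack black clamp knob (not used) sits on its +x side, 80 mm behind the mouth.
- wheel_arm: Small-wheel arm, loose, lying flat on the bench: 25 mm square aluminium bar with a steel fork and 24 mm wheel at one end; 264 mm long, 0.5 to 0.8 kg. Origin: underside, below the grip point, near its balance. Own y points to the plain tail, x along the axle, z up. Along y: fork (64 mm wide) -94 to -40; bare bar -40 to 40; shoulder (50 wide) 40 to 50; tail 50 to 170 mm.
- wheel_arm_grip (a point): Middle of the bare 80 mm grip length between fork and shoulder, on the bar's centre line (12.5 mm above its underside). Same axes as the wheel arm.
- wheel_arm_shoulder (a point): Centre of the shoulder's face that meets the tube mouth, on the bar's centre line, 50 mm from the grip point towards the tail. Fully home, with the axle level, it lies at the tube mouth point (the bar then rests on the bore's floor, about 1.3 mm low).
- wheel_arm_tail (a point): Centre of the end of the plain 120 mm tail that goes into the tube, 170 mm from the grip point. Same axes as the wheel arm.
- tension_arm: Tension arm of the grinder: aluminium bar 26 mm high, 18 mm thick, carrying a 64 mm tracking wheel on its +x side and a black palm knob at its rear end. Origin: its pivot, at grinder x -39, y -40, z 200 mm. Own y runs along the bar (wheel axle at 165 mm, knob at 215 mm); x as the grinder's. A torsion spring holds it up.
- tension_pivot (a joint): Tension arm angle, rad. 0 = up on its upper stop (bar rising 0.30 rad towards the knob); grows as the knob is pressed. 0.30 = bar level: the pawl clicks in just past here, and if let go the arm springs back to about 0.27 and the pawl holds it. 0.40 = lower stop. The push at the knob grows from about 8 to 13 N.
- palm_knob (a point): Centre of the flat top (40 mm across) of the black palm knob; z stands on it. At y 215, z 32 mm in the tension arm's frame. About 295 mm above the bench with the arm up, 210 mm at the lower stop; on the way it tips 0.40 rad and moves about 20 mm rearwards. The tracking wheel beside it is about as high; nothing near it is higher.
- pawl: Ratchet pawl: steel finger 75 mm long with a hooked nose, in front of and above the tension arm's pivot, on the chassis plate's neck (up to 295 mm high, grinder y -125 to 20 mm). Origin: its own pivot. It works by itself; lifting its tab would free the arm.
- pawl_pivot (a joint): Angle of the ratchet pawl, rad: 0 = nose down (rest, both before and after the click), up to about 0.12 while the tooth passes under it.
- tessera_tub: Bystander: open clear tub with glass tesserae, 120 x 90 x 45 mm; origin under its centre.
- glue_bottle: Bystander: upright white glue bottle, 42 mm across, 124 mm high; origin under its centre.
- coaster: Bystander: mosaic coaster, 100 x 100 x 11 mm, flat; origin under its centre.
- nippers: Bystander: wheeled glass nippers with blue handles, 200 x 65 x 20 mm, lying flat; origin under the rivet, handles towards its own -x.

How it is judged:
By the outcome, as a careful person would: the job done as asked, in the order asked, and still so for the second after the job is handed in, while the arm keeps its last pose, push and grip.
It also fails if it takes over 67 s, if anything falls off the work surface, if the arm or the gripper's body presses on something with over 40 N, if the wrist force passes 120 N, or if a joint passes its speed limit or range.

### The arm

A 6-joint arm with a two-finger parallel gripper is mounted at the origin on the work surface. World frame = base frame: x ahead of the robot, y to its left, z up, the work surface at z = 0. Lengths are in mm, angles in degrees, forces in N, time in s.
With the tool pointing down it reaches from about 350 to 850 mm from the base axis. Payload 8.1 kg.
Tool frame: the origin (TCP) lies at the very end of the fingers, on their centre line; the grasp point (between the pads) lies r.tcp_to_grasp behind it (r.tcp_to_grasp is the distance from the TCP to the grasp point, in mm); z points along the fingers, y is the line along which they close (so a half turn about z gives the same grasp; the last joint's range is limited). The gripper opens to 85 mm and grips with 20 to 120 N. Pads are 22 mm wide; open, the fingers measure 114 mm over their backs; the gripper's body (76 mm by 85 mm) begins 54 mm behind the grasp point. The pads swing forward as they close: fully open they stand 13 mm farther back than shut.
Start: joints at [-72.903, 7.471, 85.268, -0, 87.261, -4.893], TCP at [224.688, -556.346, 231.292] pointing down, gripper open.
Joint ranges: [-169.43, 169.43], [-51.17, 129.36], [1.28, 143.12], [-76.62, 256.62], [0, 156.53], [-152.29, 152.29]. Speed limits (degrees/s): [136.94, 136.94, 159.86, 180, 180, 180].

### API

Orientations are given as [roll, pitch, yaw] about the fixed x, y, z axes, in that order (R = Rz(yaw) Ry(pitch) Rx(roll)).
In Python, from bench import r gives the robot as it stands.
- The arm moves only by the shell command python3 -m handwheel 'ROWS' [OPENING] [FORCE]. ROWS is JSON, a list of rows, each a list of 4 numbers: the shift along the tool's x, y, z in m, then the turn about the tool's z in degrees. A call has 1 to 10 rows; each row shifts and turns the commanded pose from where the row before left it, along the tool's axes as they then stand; what a row does not reach is not made up. A row lasts 1/10 s, in which the tool goes at most 50 mm and 8.59 degrees, less where a joint would pass 70% of its speed; a pose out of reach is approached as far as the arm can. A call is refused whole if a number of a shift passes 0.05 or a number of a turn 8.59, either way. A call with a gripper value outside its range is refused whole. OPENING is the finger opening in m, from 0 to 0.0854, set as the call begins (- or left out, the last holds). The fingers move at their own pace and stop on an object; FORCE is the grip in N (left out, the last holds). Time passes only in rows, so rows that do not move let the fingers close. It gives the time, the measured TCP pose, the force, the opening and the grip force at its end, in the units of the state.
- r.sense(): the state, without advancing time (a new reading comes with each control period).
- r.snapshot(name): name is "scene" or "top" or "wrist"; returns the picture (420x560x3 uint8, red, green, blue); there is no depth.
- r.camera_params(name): a dict with "fx", "fy", "cx", "cy" (pixels), "R" (3x3) and "t" (3): a world point X has camera coordinates R X + t; the wrist camera has in their place "mount" (4x4, takes a point from camera to tool coordinates, whose origin is the TCP and whose axes are the flange's). Camera axes: x right, y down, z forward; pixel columns grow to the right and rows downward; lengths in mm; the calibration is good to about 2 mm. A picture is of the moment at which its call begins: read the wrist's pose just before it. camera_params takes no time and is no camera call.
- r.hand_in(): hands the job in; it is judged then, once.
The state is a dict: "time": time; "joint_pos": joint angles; "qd": joint speeds; "joint_efforts": joint torques, N m; "tool_pos": TCP position; "tcp_rot": TCP orientation; "ft_force": force on the tool from outside, world axes, zero at the start; "wrist_torque": the same for the moment, N m; "finger_gap": finger opening in mm; "grip_force": force on a finger pad.
Only numpy, scipy, OpenCV 4.12 (cv2) and the standard library are available. Lean on these libraries where they do the work, as an engineer would, in place of code of your own. Each camera call takes 0.05 s, during which the arm holds its last target. There are 200 camera calls.

## Working session

There is one attempt and no reset: what is moved stays moved. The work goes in short steps, Python scripts to look and compute and a shell command to move; the robot and the scene stay as the last step left them, time stands still between calls to the robot, and variables do not carry over. Pictures are saved under pics/ and viewed, at most 10 in all, crops included, and the job is handed in when it is done.

```bash
ls; mkdir -p pics
python3 - <<'E'
from bench import r
import cv2,numpy as np
for n in ("scene","top"):
    im=r.snapshot(n); cv2.imwrite(f"pics/{n}0.png",cv2.resize(im[:,:,::-1],(800,600),interpolation=cv2.INTER_CUBIC))
    p=r.camera_params(n); print(n,{k:np.round(v,4).tolist() for k,v in p.items()})
print({k:np.round(v,4).tolist() for k,v in r.camera_params("wrist").items()})
print(r.sense(),r.tcp_to_grasp)
E
```

```text
pics
scene {'fx': 397.0037, 'fy': 397.0037, 'cx': 285.6889, 'cy': 212.7134, 'R': [[0.835, 0.5502, -0.0064], [0.3221, -0.4983, -0.8049], [-0.446, 0.6701, -0.5933]], 't': [-519.7185, -20.2745, 1343.2197]}
top {'fx': 456.4343, 'fy': 456.4343, 'cx': 281.4909, 'cy': 203.6477, 'R': [[0.0007, -1.0, 0.0008], [-0.9819, -0.0008, -0.1896], [0.1896, -0.0007, -0.9819]], 't': [27.5414, 615.7654, 1220.0164]}
{'fx': 309.6317, 'fy': 309.6317, 'cx': 278.4596, 'cy': 207.0123, 'mount': [[0.0, -0.9602, -0.2792, 70.9001], [1.0, -0.0003, 0.0011, 0.0685], [-0.0011, -0.2792, 0.9602, -141.6542], [0.0, 0.0, 0.0, 1.0]]}
{'time': 0.1, 'joint_pos': array([-7.29048093e+01,  7.51177560e+00,  8.53242055e+01, -4.48831029e-04,
        8.72615429e+01, -4.89202339e+00]), 'qd': array([-0.04428629, -0.20607704, -0.06782839, -0.01738505,  0.03792523,
        0.01354003]), 'joint_efforts': array([ 7.02482994e-04, -5.70952928e+01, -5.01941264e+01, -1.62229812e-04,
        8.09623481e-03,  2.82994513e-06]), 'tool_pos': array([ 224.51924996, -555.86566982,  230.32778963]), 'tcp_rot': array([-1.79902793e+02, -7.87002034e-03,  2.19872292e+01]), 'ft_force': array([ 0.97959456, -0.293867  , -0.42745579]), 'wrist_torque': array([ 0.04350009,  0.08082243, -0.00434277]), 'grip_force': 0.0, 'finger_gap': 85.048974302165} 18.700000000000003
```

View pics/scene0.png

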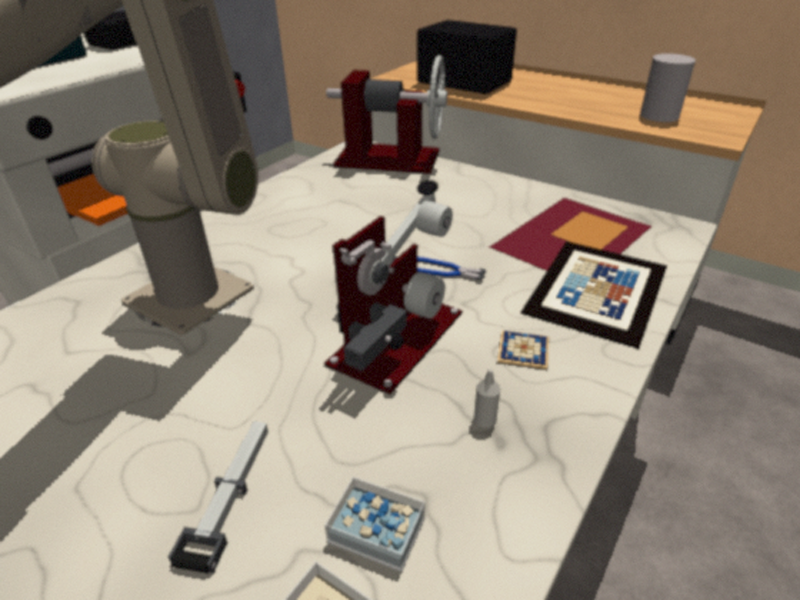

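View pics/top0.png

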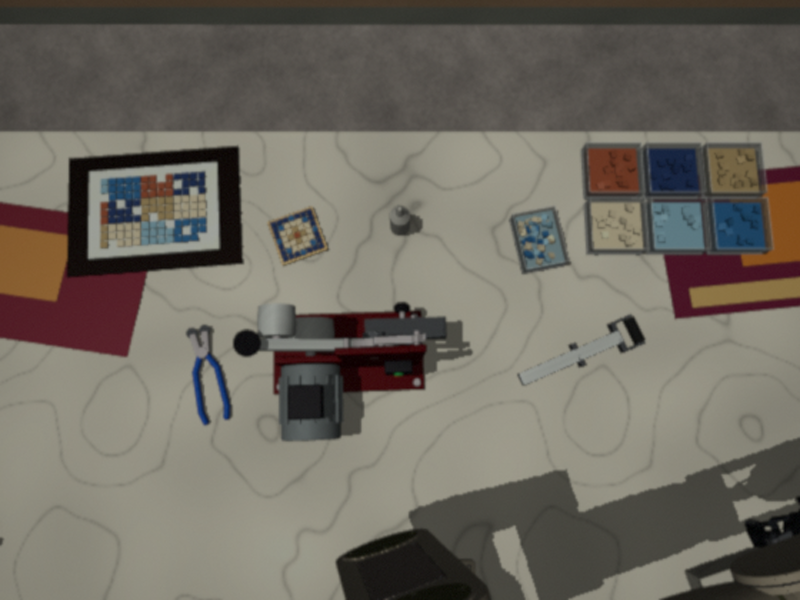

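The scene view shows the grinder near (390,290) and the arm on the bench from (262,428), its tail, to (195,555), its fork. In the top view the arm runs from the tail at (521,379) to the fork at (640,332). The tube mouth is near (445,327) and the palm knob at (247,343). I'll zoom in for exact pixels.

Run:
```python
from bench import r
import cv2,numpy as np
def crop(im,x0,y0,w,h,s):
    c=cv2.resize(im[y0:y0+h,x0:x0+w,::-1],None,fx=s,fy=s,interpolation=cv2.INTER_CUBIC).copy()
    c=cv2.convertScaleAbs(c,alpha=1.5,beta=10)
    for i in range(0,w,10):
        cv2.line(c,(i*s,0),(i*s,5),(0,0,255),1); cv2.putText(c,str(x0+i),(i*s,14),0,.33,(0,0,255),1)
    for j in range(0,h,10):
        cv2.line(c,(0,j*s),(5,j*s),(0,0,255),1); cv2.putText(c,str(y0+j),(6,j*s+4),0,.33,(0,0,255),1)
    return c
t=r.snapshot("top"); s=r.snapshot("scene")
a=crop(t,185,205,155,60,5); b=crop(t,355,218,100,54,5)
c=np.zeros((600,800,3),np.uint8); c[:300,:775]=a; c[310:580,:500]=b; cv2.imwrite("pics/topc.png",c)
cv2.imwrite("pics/scec.png",crop(s,215,120,130,155,4)[:600])
```

```text
(no output)
```

View pics/topc.png

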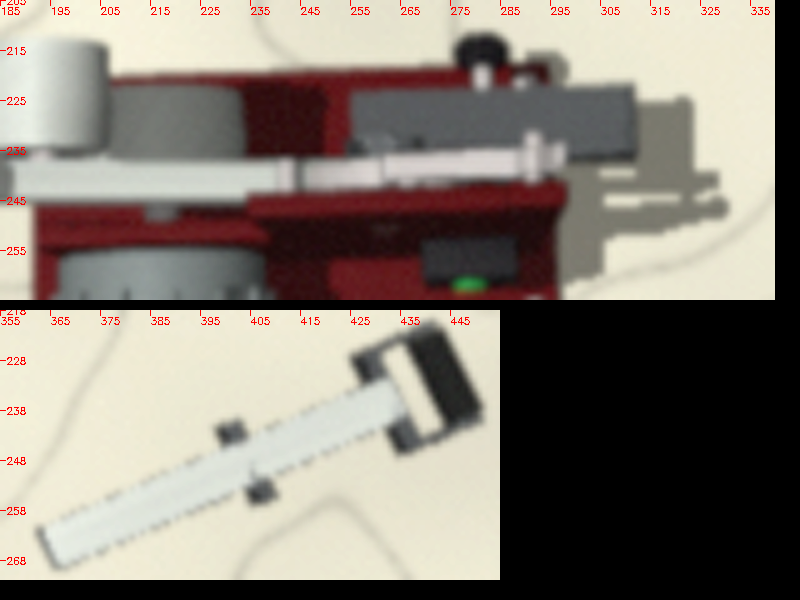

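View pics/scec.png

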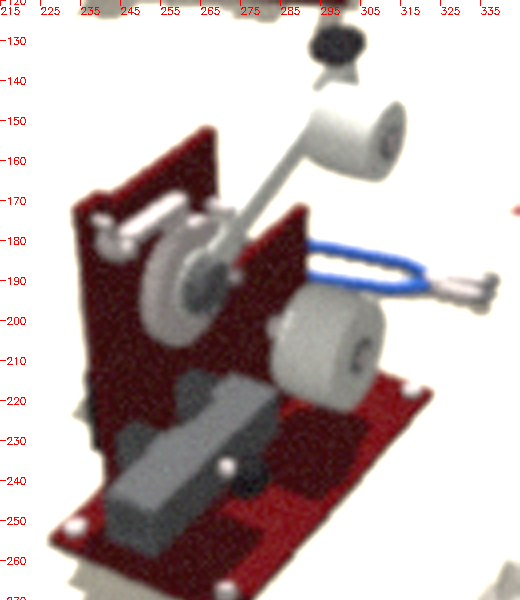

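In the top crop, the tube's top front +x corner is at (312,222) and its rear corner at (255,223). The arm's tail end runs from (364,261) to (367,269), with the shoulder ears at (401,243) and (407,254). In the scene crop, the tube's front face has corners at (242,243) and (255,249.5), and the base corners are at (227.5,255), (322.5,218) and (273,272). Next I'll fit both poses.

```bash
cat > h.py <<'E'
import numpy as np
from bench import r
from scipy.optimize import least_squares
C={n:r.camera_params(n) for n in ("scene","top")}
def proj(n,X):
    c=C[n]; q=np.asarray(X)@np.array(c["R"]).T+c["t"]
    return np.c_[c["fx"]*q[:,0]/q[:,2]+c["cx"],c["fy"]*q[:,1]/q[:,2]+c["cy"]]
def w(p,X):
    c,s=np.cos(p[2]),np.sin(p[2]); X=np.asarray(X,float)
    return np.c_[p[0]+c*X[:,0]-s*X[:,1],p[1]+s*X[:,0]+c*X[:,1],X[:,2]]
def fit(obs,p0):
    def f(p): return np.concatenate([(proj(n,w(p,[X]))[0]-uv) for n,X,uv in obs])
    s=least_squares(f,p0,loss="soft_l1"); return s.x,f(s.x).reshape(-1,2)
E
python3 - <<'E'
from h import *
T=18.75
g=[("top",(T,-170,118.75),(312.2,222.2)),("top",(T,-20,118.75),(255,223.4)),
("scene",(-T,-170,118.75),(242,243)),("scene",(T,-170,118.75),(255,249.5)),("scene",(T,-170,81.25),(253.8,258.8)),
("scene",(-T,-170,81.25),(242.5,253.8)),("scene",(T,-20,118.75),(284.5,218.8)),("scene",(-T,-20,118.75),(272.5,213)),
("scene",(-110,-130,10),(227.5,255)),("scene",(50,170,10),(322.5,218)),("scene",(50,-130,10),(273,271.6)),
("top",(-39,155.9,294),(172.9,240.1)),("scene",(-39,155.9,294),(299.2,131))]
p,e=fit(g,[450,0,0]); print("grinder",p[:2].round(1),np.degrees(p[2]).round(2)); print(e.round(1).tolist())
print("mouth",w(p,[(0,-170,100)]).round(1),"knob",w(p,[(-39,155.9,294)]).round(1))
a=[("top",(12.5,170,25),(364.2,260.8)),("top",(-12.5,170,25),(367.6,269.4)),("top",(19,45,20),(401.4,242.6)),("top",(-19,45,20),(407.2,254.4)),
("top",(32,-94,15),(441.4,220.4)),("top",(-32,-94,15),(451.4,238.4))]
p,e=fit(a,[450,-400,.35]); print("arm",p[:2].round(1),np.degrees(p[2]).round(2)); print(e.round(1).tolist())
E
```

```text
grinder [533.4 118.5] 362.49
[[-1.1, -2.0], [-0.5, -0.8], [-1.0, 0.6], [-1.8, -0.9], [0.2, 0.9], [-0.5, 0.8], [-0.3, -1.4], [0.2, 0.3], [-1.4, -1.0], [0.9, -1.4], [0.4, 2.8], [-0.4, -0.4], [-1.0, -0.8]]
mouth [[540.8 -51.3 100. ]] knob [[487.7 272.6 294. ]]
arm [ 513.4 -361.8] 23.67
[[-1.2, 0.8], [-0.8, 0.5], [-0.0, -0.7], [0.2, -0.2], [0.7, -1.7], [1.0, 0.6]]
```

```bash
python3 -m handwheel '[[0.034,-0.007,0,0],[0.034,-0.007,0,0],[0.034,-0.007,0,0],[0.034,-0.007,0,0],[0.034,-0.007,0,0],[0.034,-0.007,0,0],[0.034,-0.007,0,0],[0.034,-0.007,0,0],[0.034,-0.008,0,0],[0.034,-0.008,0,0]]'; python3 -m handwheel '[[0,0,0,-8.5],[0,0,0,-8.5],[0,0,0,-8.5],[0,0,0,-8.5],[0,0,0,-8.5],[0,0,0,-8.5],[0,0,0,-8.5],[0,0,0,-8.5],[0,0,0,-8.5],[0,0,0,-8.5]]'; python3 -m handwheel '[[0,0,0,-6.7],[0,0,0,0],[0,0,0,0]]'
cat >> h.py <<'E'
import cv2
from scipy.spatial.transform import Rotation as Ro
def wristcam():
    s=r.sense(); m=np.array(r.camera_params("wrist")["mount"]); W=np.eye(4)
    W[:3,:3]=Ro.from_euler("xyz",s["tcp_rot"],degrees=True).as_matrix(); W[:3,3]=s["tool_pos"]
    V=np.linalg.inv(W@m); c=dict(r.camera_params("wrist")); c["R"]=V[:3,:3]; c["t"]=V[:3,3]; return c
def grid(im,x0,y0,w_,h_,s,step=20,alpha=1.3):
    c=cv2.convertScaleAbs(cv2.resize(im[y0:y0+h_,x0:x0+w_,::-1],None,fx=s,fy=s,interpolation=cv2.INTER_CUBIC),alpha=alpha,beta=10)
    for i in range(0,w_,step):
        cv2.line(c,(int(i*s),0),(int(i*s),5),(0,0,255),1); cv2.putText(c,str(x0+i),(int(i*s),14),0,.33,(0,0,255),1)
    for j in range(0,h_,step):
        cv2.line(c,(0,int(j*s)),(5,int(j*s)),(0,0,255),1); cv2.putText(c,str(y0+j),(6,int(j*s)+4),0,.33,(0,0,255),1)
    return c
E
python3 - <<'E'
from h import *
C["w1"]=wristcam(); im=r.snapshot("wrist"); cv2.imwrite("pics/w1raw.png",im[:,:,::-1])
np.save("w1.npy",C["w1"],allow_pickle=True); s=r.sense(); print(s["tool_pos"],s["tcp_rot"])
cv2.imwrite("pics/w1.png",grid(im,0,0,560,420,1.4286,40))
E
```

```text
time: 1.2
tool_pos: [514.0, -361.3, 231.0]
tcp_rot: [-180.0, 0.0, 22.0]
ft_force: [0.8, -0.1, 0.2]
finger_gap: 85.5
grip_force: 0.0
time: 2.2
tool_pos: [512.9, -362.2, 231.0]
tcp_rot: [-180.0, -0.0, 107.3]
ft_force: [-0.6, -0.1, 0.4]
finger_gap: 85.4
grip_force: 0.0
time: 2.5
tool_pos: [512.9, -362.2, 231.1]
tcp_rot: [-180.0, -0.0, 113.5]
ft_force: [-0.4, 0.1, -0.0]
finger_gap: 85.4
grip_force: 0.0
[ 512.93253611 -362.20766724  231.1319091 ] [-1.79993240e+02 -1.66460613e-02  1.13498867e+02]
```

View pics/w1.png

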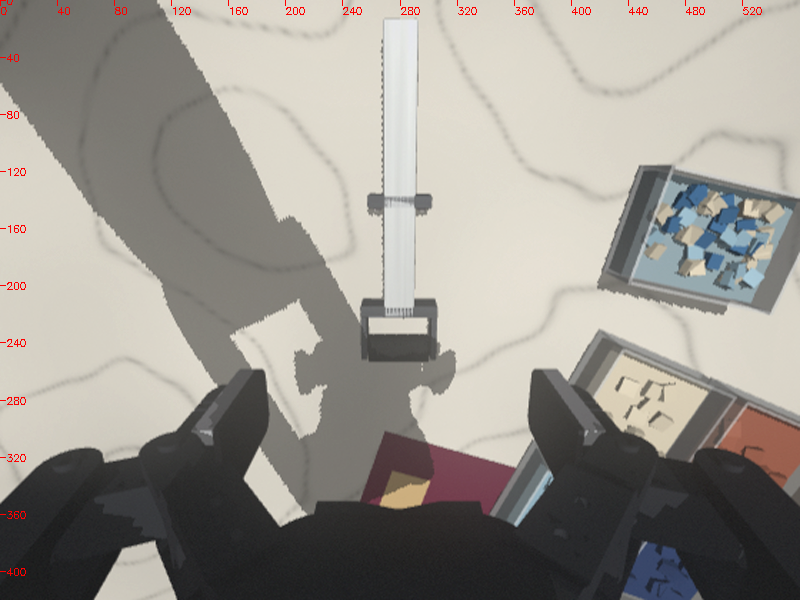

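The wrist picture shows the arm almost straight along the column axis. The tail's end edge runs (385..418,18), the bar meets the fork at (385..414,305), the shoulder ears span (368..432,194..208), and the fork's end is (361..438,362).

Run:
```python
from h import *
C["w1"]=np.load("w1.npy",allow_pickle=True).item(); k=1/1.4286
P=[((12.5,170,25),(418,18)),((-12.5,170,25),(385,18)),((12.5,-40,25),(414,305)),((-12.5,-40,25),(385,305)),((32,-94,25),(437,361)),((-32,-94,25),(362,361))]
p,e=fit([("w1",X,np.array(uv)*k) for X,uv in P],[513,-362,.41]); print(p[:2],np.degrees(p[2]),e.round(1).tolist())
s=r.sense(); R=Ro.from_euler("xyz",s["tcp_rot"],degrees=True).as_matrix()
print("tool shift",R.T@(np.array([p[0],p[1],3])-s["tool_pos"]), "want yaw",90+np.degrees(p[2]), s["tcp_rot"][2])
```

```text
[ 514.05414638 -360.6173806 ] 23.23249785490935 [[1.0, -1.5], [-1.2, -1.6], [0.6, 0.4], [-0.3, 0.3], [-0.3, 3.3], [0.1, 3.0]]
tool shift [  0.94490133   1.68960577 228.13199548] want yaw 113.23249785490935 113.49886705053174
```

```bash
python3 -m handwheel '[[0.001,0.0017,0.04,0.3],[0,0,0.04,0],[0,0,0.04,0],[0,0,0.04,0],[0,0,0.03,0],[0,0,0.02,0],[0,0,0.01,0],[0,0,0.006,0],[0,0,0,0],[0,0,0,0]]'; python3 -m handwheel '[[0,0,0,0],[0,0,0,0],[0,0,0,0],[0,0,0,0],[0,0,0,0],[0,0,0,0],[0,0,0,0],[0,0,0,0],[0,0,0,0],[0,0,0,0]]' 0 90
```

```text
time: 3.55
tool_pos: [515.0, -361.4, 6.8]
tcp_rot: [179.9, 0.1, 113.4]
ft_force: [0.6, -0.1, -0.0]
finger_gap: 85.8
grip_force: 0.0
time: 4.55
tool_pos: [514.5, -361.0, 6.0]
tcp_rot: [180.0, 0.0, 113.4]
ft_force: [-1.9, 1.0, 5.3]
finger_gap: 23.1
grip_force: 92.3
```

The grip is a bit high on the bar (TCP at 6 mm), so I'll regrip lower.

```bash
python3 -m handwheel '[[0,0,0,0],[0,0,0,0],[0,0,0,0],[0,0,0,0],[0,0,0.002,0],[0,0,0.002,0],[0,0,0,0],[0,0,0,0]]' 0.045; python3 -m handwheel '[[0,0,0,0],[0,0,0,0],[0,0,0,0],[0,0,0,0],[0,0,0,0],[0,0,0,0]]' 0 100;  python3 -m handwheel '[[0,0,-0.01,0],[0,0,-0.02,0],[0,0,-0.03,0],[0,0,-0.03,0],[0,0,-0.02,0],[0,0,0,0],[0,0,0,0]]'
```

```text
time: 5.35
tool_pos: [514.0, -360.6, 1.1]
tcp_rot: [-180.0, -0.0, 113.4]
ft_force: [0.2, -0.1, -0.7]
finger_gap: 45.4
grip_force: 0.0
time: 5.95
tool_pos: [514.4, -360.8, 1.7]
tcp_rot: [180.0, 0.0, 113.4]
ft_force: [-0.9, 2.0, 5.3]
finger_gap: 23.3
grip_force: 99.5
time: 6.65
tool_pos: [513.6, -360.3, 110.2]
tcp_rot: [-180.0, -0.1, 113.4]
ft_force: [-0.1, 0.6, -6.9]
finger_gap: 22.8
grip_force: 98.9
```

```bash
python3 -m handwheel '[[0,0,-0.03,4],[0,0,-0.04,5],[0,0,-0.04,5],[0,0,-0.04,5],[0,0,-0.04,2.4],[0,0,-0.03,0]]'; python3 -m handwheel '[[0.02,0.01,0,0],[0.03,0.013,0,0],[0.03,0.013,0,0],[0.03,0.013,0,0],[0.03,0.013,0,0],[0.03,0.013,0,0],[0.027,0.008,0,0],[0,0,0,0],[0,0,0,0],[0,0,0,0]]'
python3 - <<'E'
from h import *
c=wristcam(); im=r.snapshot("wrist"); cv2.imwrite("pics/w2raw.png",im[:,:,::-1])
np.save("w2.npy",c,allow_pickle=True); s=r.sense(); print(s["tool_pos"],s["tcp_rot"])
cv2.imwrite("pics/w2.png",grid(im,0,0,560,420,1.4286,40))
E
```

```text
time: 7.25
tool_pos: [513.8, -360.5, 331.2]
tcp_rot: [-179.9, -0.1, 91.9]
ft_force: [1.0, -0.9, -6.1]
finger_gap: 23.0
grip_force: 99.7
time: 8.25
tool_pos: [589.6, -161.5, 329.4]
tcp_rot: [-179.8, -0.0, 92.0]
ft_force: [-0.6, -0.5, -7.0]
finger_gap: 23.1
grip_force: 99.6
[ 589.67325869 -161.7665316   329.89956114] [-1.79876557e+02 -2.28998023e-02  9.19271751e+01]
```

View pics/w2.png

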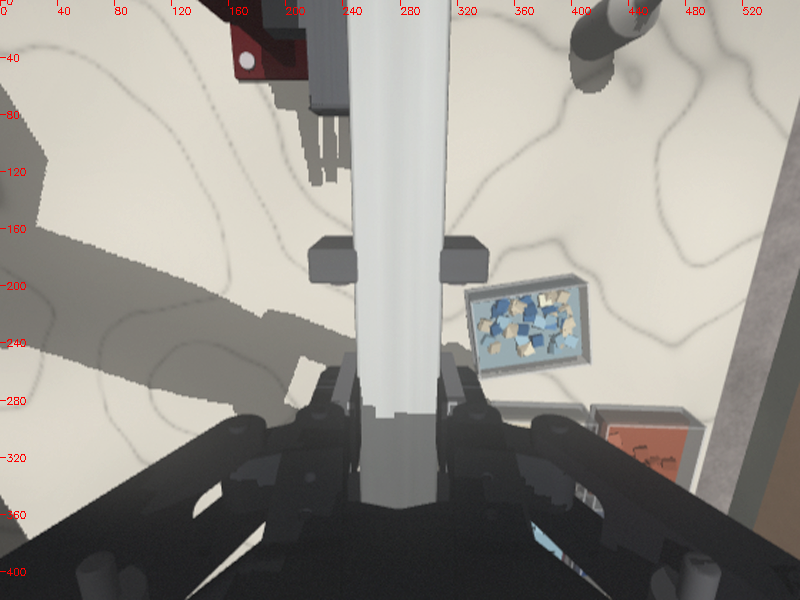

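The held bar covers columns 350–450 and lies straight in the gripper. The tube mouth is only partly visible, with its front edge at row ~113 and its -x corner at ~(308,110). I'll shift sideways for a clear view.

```bash
python3 -m handwheel '[[0.01,0.02,0,0],[0.02,0.03,0,0],[0.02,0.03,0,0],[0.02,0.02,0,0],[0,0,0,0],[0,0,0,0],[0,0,0,0]]'
python3 - <<'E'
from h import *
c=wristcam(); im=r.snapshot("wrist"); cv2.imwrite("pics/w3raw.png",im[:,:,::-1])
np.save("w3.npy",c,allow_pickle=True); s=r.sense(); print(s["tool_pos"],s["tcp_rot"])
cv2.imwrite("pics/w3.png",grid(im,60,0,200,150,4,10,1.8))
E
```

```text
time: 9.0
tool_pos: [687.3, -88.8, 331.0]
tcp_rot: [-180.0, 0.0, 91.9]
ft_force: [0.2, -0.4, -6.8]
finger_gap: 23.1
grip_force: 100.6
[687.24088074 -88.8985886  331.26966953] [-1.79981043e+02  2.15464698e-02  9.18943624e+01]
```

View pics/w3.png

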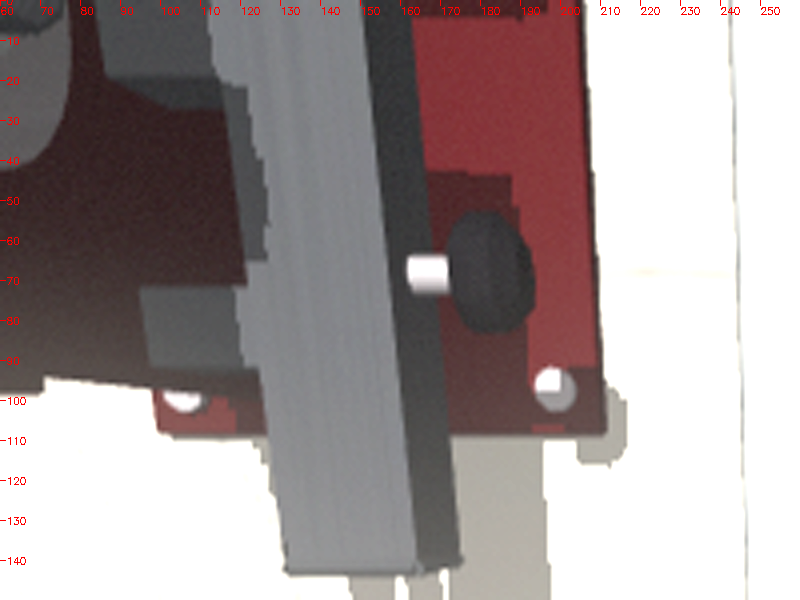

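This crop gives a clear view. The tube's top front corners are at (131.8,142.5) and (164.5,142), and the bottom +x corner is at (175.5,141.2). The tube's +x top edge crosses row 0 at column 150. The base corners are at (211.8,108.5) and (100,109).

Run:
```python
from h import *
C["w3"]=np.load("w3.npy",allow_pickle=True).item(); T=18.75
P=[((-T,-170,118.75),(131.8,142.5)),((T,-170,118.75),(164.5,142.)),((T,-170,81.25),(175.5,141.2)),((50,-130,10),(211.8,108.5)),((-110,-130,10),(100,109))]
L=[((T,118.75),(150,0)),((T,81.25),(163,0)),((50,10),(206.3,0)),((-T,118.75),(125.5,93.8))]
def f(q):
    p=q[:3]; e=[proj("w3",w(p,[X]))[0]-uv for X,uv in P]
    e+=[proj("w3",w(p,[(X[0],y,X[1])]))[0]-uv for (X,uv),y in zip(L,q[3:])]
    return np.concatenate(e)
s=least_squares(f,[533,118,.04,-30,-30,-30,-120],loss="soft_l1",x_scale=[1,1,.01,1,1,1,1]); p=s.x[:3]
print(p[:2],np.degrees(p[2]),s.x[3:],f(s.x).reshape(-1,2).round(1).tolist())
np.save("g.npy",p)
print("mouth",w(p,[(0,-170,100)]),"knob",w(p,[(-39,155.9,294)]))
st=r.sense(); R=Ro.from_euler("xyz",st["tcp_rot"],degrees=True).as_matrix()
# pre-insertion: grip 190 mm before mouth -> 20 mm gap
t=w(p,[(0,-170-170-25,88.5)])[0]; print("pre",t,"shift after turn",90+np.degrees(p[2])-st["tcp_rot"][2],)
R2=Ro.from_euler("xyz",[180,0,90+np.degrees(p[2])],degrees=True).as_matrix(); print(R2.T@(t-st["tool_pos"]))
```

```text
[534.44390093 118.42248715] 1.9008834907286996 [ -29.89028122  -18.13796995    4.22480894 -117.9100768 ] [[0.1, 0.6], [0.8, 1.1], [0.4, -0.6], [-0.7, -0.3], [-1.2, -0.8], [0.8, -0.1], [0.1, -0.0], [-1.4, 0.0], [-0.1, 0.0]]
mouth [[540.08290118 -51.48396263 100.        ]] knob [[490.29406751 272.94304309 294.        ]]
pre [ 546.55116618 -246.37665502   88.5       ] shift after turn 0.006521093968288483
[-152.72464616 -145.83593399  242.76966953]
```

```bash
python3 -m handwheel '[[-0.02,-0.02,0,0],[-0.03,-0.03,0,0],[-0.03,-0.03,0,0],[-0.03,-0.03,0,0],[-0.03,-0.026,0,0],[-0.013,-0.01,0,0]]'; python3 -m handwheel '[[0,0,0.03,0],[0,0,0.04,0],[0,0,0.04,0],[0,0,0.04,0],[0,0,0.04,0],[0,0,0.03,0],[0,0,0.02,0],[0,0,0.003,0],[0,0,0,0],[0,0,0,0]]'
python3 - <<'E'
from h import *
p=np.load("g.npy"); S=[r.sense() for _ in range(1)]; s=S[0]; t=w(p,[(0,-365,88.5)])[0]
R=Ro.from_euler("xyz",s["tcp_rot"],degrees=True).as_matrix(); print(s["tool_pos"],s["tcp_rot"],R.T@(t-s["tool_pos"]))
im=r.snapshot("scene"); a=grid(im,195,205,100,150,4,10,1.4)
im=r.snapshot("top"); b=grid(im,280,200,100,75,4,10,1.4)
c=np.zeros((600,800,3),np.uint8); c[:,:400]=a; c[:300,400:]=b; cv2.imwrite("pics/pre.png",c)
E
```

```text
time: 9.65
tool_pos: [544.1, -249.1, 332.2]
tcp_rot: [180.0, 0.1, 91.7]
ft_force: [-0.4, 0.1, -5.9]
finger_gap: 23.1
grip_force: 100.9
time: 10.65
tool_pos: [548.4, -246.3, 90.5]
tcp_rot: [179.8, 0.1, 92.0]
ft_force: [-0.1, -0.2, -5.2]
finger_gap: 23.2
grip_force: 100.7
[ 548.35249805 -246.32938655   90.52942202] [1.79834405e+02 9.63678949e-02 9.19699183e+01] [ 0.0180932  -1.80774994  2.02417819]
```

View pics/pre.png

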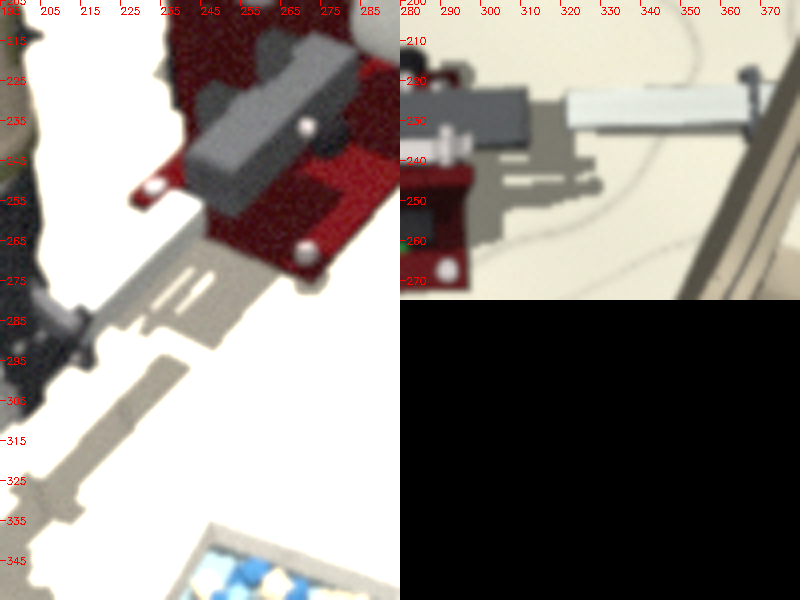

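The tail is about 10 px short of the mouth. It is slightly to the +x side: in the top view its centre is at row 227 and the tube's is at row 229. I'll correct that and measure the relative offset by subpixel edges.

```bash
python3 -m handwheel '[[0,-0.0018,0.002,0],[0,0,0,0],[0,0,0,0],[0,0,0,0],[0,0,0,0]]'
python3 - <<'E'
from h import *
p=np.load("g.npy"); s=r.sense(); print(s["tool_pos"],s["tcp_rot"])
im=cv2.cvtColor(r.snapshot("top"),cv2.COLOR_RGB2GRAY).astype(float)
for c0,c1 in((302,307),(307,311),(323,330),(330,337),(337,344),(344,351),(351,358)): print(c0,im[214:244,c0:c1].mean(1).round().astype(int).tolist())
T=18.75
for n in("top","scene"):
    print(n,"tube",proj(n,w(p,[(T,-170,118.75),(-T,-170,118.75),(-T,-170,81.25),(T,-155,118.75),(-T,-155,118.75),(T,-170,81.25)])).round(1).tolist())
a=[s["tool_pos"][0],s["tool_pos"][1],np.radians(s["tcp_rot"][2]-90)]; z=s["tool_pos"][2]+10.8
for n in("top","scene"):
    print(n,"bar",proj(n,w(a,[(x,y,z+d) for x,y,d in((12.5,170,12.5),(-12.5,170,12.5),(-12.5,170,-12.5),(12.5,80,12.5),(-12.5,80,12.5),(-12.5,80,-12.5))])).round(1).tolist())
E
```

```text
time: 11.25
tool_pos: [545.4, -245.5, 86.3]
tcp_rot: [-180.0, -0.0, 92.0]
ft_force: [0.0, -0.5, -6.6]
finger_gap: 22.9
grip_force: 100.8
[ 545.35965838 -245.52752148   86.29868331] [-1.79997431e+02 -4.24403507e-05  9.19909778e+01]
302 [160, 159, 160, 159, 159, 159, 154, 131, 91, 65, 61, 61, 61, 61, 61, 60, 60, 60, 60, 60, 59, 50, 39, 54, 81, 99, 91, 82, 80, 84]
307 [160, 160, 160, 160, 160, 159, 152, 120, 82, 62, 59, 60, 60, 60, 59, 58, 58, 58, 58, 58, 56, 42, 38, 60, 96, 128, 108, 85, 81, 100]
323 [161, 161, 161, 161, 161, 161, 161, 161, 156, 147, 156, 162, 161, 160, 160, 161, 161, 160, 149, 112, 113, 130, 145, 149, 142, 115, 97, 93, 101, 119]
330 [161, 161, 161, 161, 161, 162, 162, 161, 157, 146, 153, 159, 159, 158, 158, 159, 159, 154, 134, 95, 81, 103, 143, 159, 161, 161, 160, 161, 160, 159]
337 [161, 161, 161, 161, 161, 162, 162, 161, 160, 157, 157, 158, 157, 155, 156, 156, 157, 147, 113, 82, 98, 139, 155, 156, 156, 155, 155, 155, 153, 153]
344 [161, 161, 161, 161, 161, 161, 161, 160, 160, 160, 158, 158, 156, 154, 155, 156, 157, 146, 103, 74, 96, 138, 155, 159, 161, 161, 162, 162, 162, 162]
351 [155, 154, 154, 154, 155, 155, 155, 153, 144, 151, 156, 156, 155, 154, 154, 156, 157, 147, 103, 79, 102, 145, 161, 163, 163, 163, 163, 163, 163, 163]
top tube [[311.3, 220.5], [311.9, 234.6], [311.0, 236.3], [305.6, 220.7], [306.2, 234.7], [310.4, 222.6]]
scene tube [[252.9, 248.6], [240.7, 243.5], [241.8, 254.5], [256.3, 245.2], [244.3, 240.2], [253.7, 259.7]]
top bar [[320.2, 223.6], [320.7, 232.9], [319.9, 234.0], [353.9, 222.4], [354.5, 231.7], [353.0, 232.9]]
scene bar [[244.9, 255.9], [236.8, 252.4], [237.6, 259.7], [221.9, 278.6], [213.5, 274.6], [214.7, 282.1]]
```

```bash
for i in 1 2 3 4; do python3 -m handwheel '[[0,0,0,0]]' | sed -n '2,4p' | tr '\n' ' '; done
```

```text
tool_pos: [545.4, -245.5, 86.3] tcp_rot: [180.0, -0.0, 92.0] ft_force: [0.1, 0.1, -6.4] tool_pos: [545.3, -245.5, 86.2] tcp_rot: [-180.0, -0.0, 92.0] ft_force: [-0.4, -0.8, -6.3] tool_pos: [545.4, -245.5, 86.3] tcp_rot: [-180.0, -0.0, 92.0] ft_force: [-0.3, -0.1, -6.5] tool_pos: [545.4, -245.5, 86.3] tcp_rot: [180.0, 0.0, 92.0] ft_force: [0.2, -1.6, -6.2]
```

```bash
python3 -m handwheel '[[0,0.0005,-0.002,0],[0.01,0,0,0],[0.01,0,0,0],[0.005,0,0,0],[0,0,0,0]]';python3 -m handwheel '[[0.004,0,0,0],[0.004,0,0,0],[0.004,0,0,0],[0.004,0,0,0],[0,0,0,0],[0,0,0,0]]'
```

```text
time: 12.2
tool_pos: [544.9, -219.2, 88.2]
tcp_rot: [-180.0, -0.0, 92.1]
ft_force: [0.1, -0.3, -6.8]
finger_gap: 23.3
grip_force: 100.8
time: 12.8
tool_pos: [544.5, -204.3, 88.3]
tcp_rot: [-180.0, -0.0, 92.0]
ft_force: [-1.1, 0.1, -6.3]
finger_gap: 22.8
grip_force: 100.9
```

```bash
python3 -m handwheel '[[0.005,0,0,0],[0.008,0,0,0],[0.008,0,0,0],[0.005,0,0,0],[0,0,0,0]]';python3 -m handwheel '[[0.005,0,0,0],[0.01,0,0,0],[0.01,0,0,0],[0.005,0,0,0],[0,0,0,0]]'
```

```text
time: 13.3
tool_pos: [543.6, -177.4, 88.3]
tcp_rot: [180.0, -0.0, 92.0]
ft_force: [-1.2, 0.4, -6.4]
finger_gap: 23.0
grip_force: 101.0
time: 13.8
tool_pos: [542.5, -147.3, 88.2]
tcp_rot: [-180.0, -0.0, 92.1]
ft_force: [0.1, 0.4, -5.5]
finger_gap: 23.0
grip_force: 101.0
```

```bash
python3 -m handwheel '[[0.006,0,0,0],[0.01,0,0,0],[0.01,0,0,0],[0.006,0,0,0],[0.004,0,0,0],[0,0,0,0]]';python3 -m handwheel '[[0.003,0,0,0],[0.002,0,0,0],[0.002,0,0,0],[0,0,0,0]]';python3 -m handwheel '[[0.002,0,0,0],[0,0,0,0],[0,0,0,0]]'
```

```text
time: 14.4
tool_pos: [541.2, -111.6, 88.3]
tcp_rot: [-180.0, -0.0, 92.0]
ft_force: [-0.4, 1.6, -5.4]
finger_gap: 23.1
grip_force: 101.0
time: 14.8
tool_pos: [541.0, -105.5, 88.3]
tcp_rot: [180.0, -0.0, 92.0]
ft_force: [0.4, 0.3, -4.5]
finger_gap: 23.2
grip_force: 101.0
time: 15.1
tool_pos: [541.0, -103.5, 88.3]
tcp_rot: [180.0, -0.0, 92.0]
ft_force: [-0.4, -0.1, -4.3]
finger_gap: 23.4
grip_force: 101.0
```

```bash
python3 -m handwheel '[[0.0015,0,0,0],[0,0,0,0],[0,0,0,0]]';python3 -m handwheel '[[0.001,0,0,0],[0,0,0,0],[0,0,0,0]]';python3 -m handwheel '[[0.001,0,0,0],[0,0,0,0],[0,0,0,0]]';python3 -m handwheel '[[0.001,0,0,0],[0,0,0,0],[0,0,0,0]]'
```

```text
time: 15.4
tool_pos: [540.9, -102.0, 88.3]
tcp_rot: [180.0, -0.0, 92.0]
ft_force: [-0.7, -0.8, -4.0]
finger_gap: 23.1
grip_force: 101.0
time: 15.7
tool_pos: [540.9, -101.4, 88.4]
tcp_rot: [180.0, 0.0, 92.0]
ft_force: [-0.9, -3.4, -4.3]
finger_gap: 23.1
grip_force: 101.1
time: 16.0
tool_pos: [540.9, -101.2, 88.5]
tcp_rot: [180.0, 0.1, 92.0]
ft_force: [-1.0, -8.1, -4.4]
finger_gap: 23.6
grip_force: 101.1
time: 16.3
tool_pos: [540.9, -101.1, 88.6]
tcp_rot: [180.0, 0.2, 92.0]
ft_force: [-0.9, -11.5, -4.9]
finger_gap: 23.0
grip_force: 101.1
```

```bash
python3 -m handwheel '[[0.001,0,0.0008,0],[0,0,0.0005,0],[0,0,0,0],[0,0,0,0]]';python3 -m handwheel '[[0,0,0,0],[0,0,0,0],[0,0,0,0],[0,0,0,0],[0,0,0,0],[0,0,0,0],[0,0,0,0]]' 0.045
python3 - <<'E'
from h import *
a=grid(r.snapshot("scene"),195,205,100,150,4,10,1.4)
b=grid(r.snapshot("top"),280,200,100,75,4,10,1.4)
d=cv2.resize(r.snapshot("wrist")[:,:,::-1],(400,300))
c=np.zeros((600,800,3),np.uint8); c[:,:400]=a; c[:300,400:]=b; c[300:,400:]=d; cv2.imwrite("pics/home.png",c)
E
```

```text
time: 16.7
tool_pos: [541.0, -101.1, 88.2]
tcp_rot: [180.0, 0.3, 91.9]
ft_force: [-4.5, -15.9, 1.6]
finger_gap: 23.1
grip_force: 102.2
time: 17.4
tool_pos: [540.8, -98.0, 87.0]
tcp_rot: [-180.0, -0.0, 92.0]
ft_force: [-0.1, -1.0, -0.5]
finger_gap: 45.2
grip_force: 0.0
```

View pics/home.png

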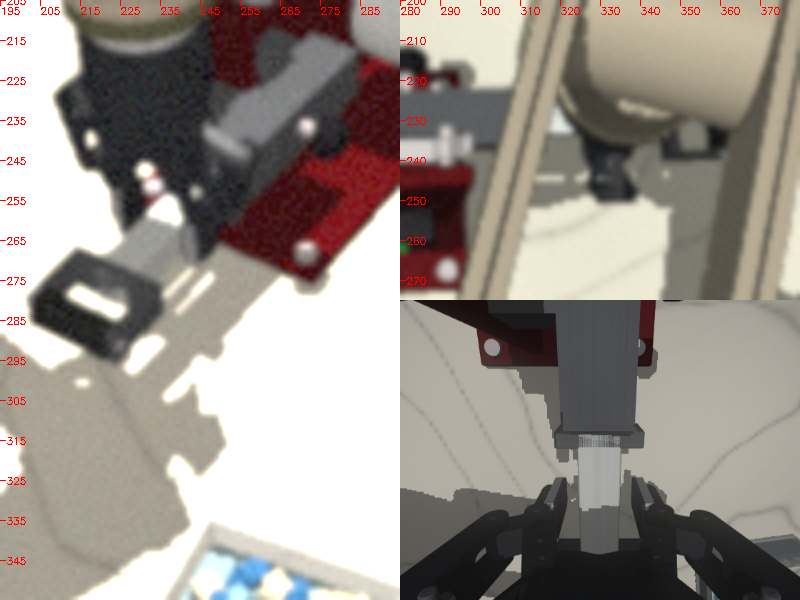

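The shoulder sits flush against the mouth in the wrist view (around (600,437)), with no gap visible. The fingers are open and clear of the bar, so I'll retreat upward and move over the knob.

```bash
python3 -m handwheel '[[0,0,-0.01,0],[0,0,-0.03,0],[0,0,-0.04,0],[0,0,-0.04,0],[0,0,-0.045,0],[0,0,-0.045,0],[0,0,-0.045,0],[0,0,-0.04,0],[0,0,0,0],[0,0,0,0]]'
python3 - <<'E'
from h import *
np.save("w4.npy",wristcam(),allow_pickle=True); cv2.imwrite("pics/w4raw.png",r.snapshot("wrist")[:,:,::-1])
E
python3 -m handwheel '[[0.03,-0.003,-0.01,0],[0.04,-0.004,0,0],[0.04,-0.004,0,0],[0.04,-0.004,0,0],[0.04,-0.004,0,0],[0.04,-0.004,0,0],[0.04,-0.004,0,0],[0.04,-0.004,0,0],[0.04,-0.004,0,0],[0.023,-0.003,0,0]]'; python3 -m handwheel '[[0,0,0,0],[0,0,0,0],[0,0,0,0]]'
python3 - <<'E'
from h import *
np.save("w5.npy",wristcam(),allow_pickle=True); im=r.snapshot("wrist"); cv2.imwrite("pics/w5raw.png",im[:,:,::-1])
C["w4"]=np.load("w4.npy",allow_pickle=True).item();C["w5"]=np.load("w5.npy",allow_pickle=True).item()
p=np.load("g.npy"); print(proj("w4",w(p,[(0,-170,118)])),proj("w5",w(p,[(-39,155.9,294)])))
u=proj("w4",w(p,[(0,-170,118)]))[0].astype(int); v=proj("w5",w(p,[(-39,155.9,294)]))[0].astype(int)
a=grid(cv2.imread("pics/w4raw.png")[:,:,::-1],max(0,u[0]-50),max(0,u[1]-50),100,150,4,10,1.5)
b=grid(im,max(0,v[0]-65),max(0,v[1]-90),133,200,3,10,1.5)
c=np.zeros((600,800,3),np.uint8); c[:a.shape[0],:400]=a[:600,:400]; c[:b.shape[0],400:400+b.shape[1]]=b[:600,:400]; cv2.imwrite("pics/last.png",c)
E
```

```text
time: 18.55
tool_pos: [541.2, -98.2, 384.2]
tcp_rot: [179.8, 0.1, 92.0]
ft_force: [1.1, -1.0, -0.1]
finger_gap: 45.2
grip_force: 0.0
time: 19.6
tool_pos: [488.2, 275.8, 389.6]
tcp_rot: [-179.8, 0.0, 92.1]
ft_force: [-0.0, 0.2, 0.4]
finger_gap: 44.9
grip_force: 0.0
time: 19.9
tool_pos: [489.8, 272.4, 391.1]
tcp_rot: [-179.9, 0.1, 91.9]
ft_force: [1.2, 0.4, 0.7]
finger_gap: 44.8
grip_force: 0.0
[[277.98504067 135.90108868]] [[279.12078005 207.58576689]]
```

View pics/last.png

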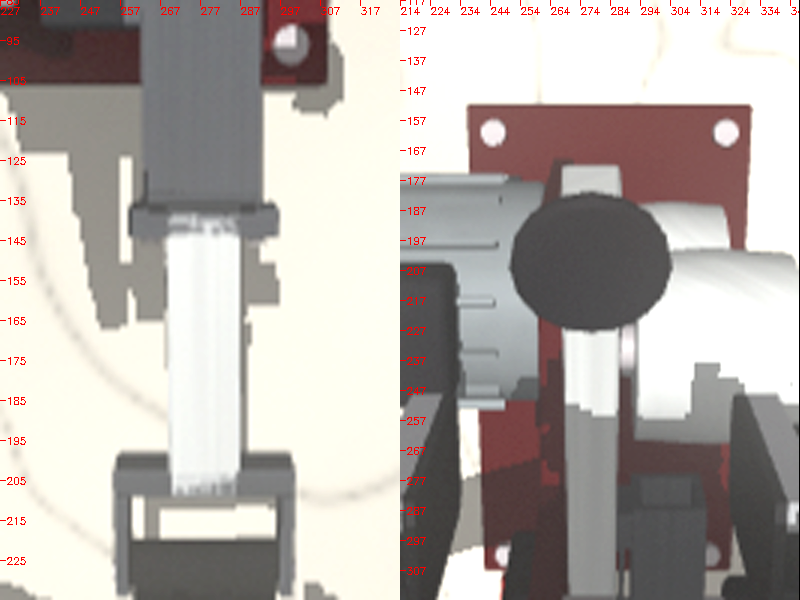

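The left crop shows the shoulder flush on the mouth (row 136), square and with the axle level. The right crop shows the palm knob's centre at (278,204), about 2 mm beyond the prediction. I'll close the fingers and press.

```bash
python3 -m handwheel '[[0.001,0,0,0],[0.001,0,0,0],[0,0,0,0],[0,0,0,0],[0,0,0.01,0],[0,0,0.03,0],[0,0,0.03,0],[0,0,0.01,0],[0,0,0,0],[0,0,0,0]]' 0 40; python3 -m handwheel '[[0,0,0.005,0],[0,0,0.005,0],[0,0,0.003,0],[0,0,0,0],[0,0,0,0]]'
```

```text
time: 20.95
tool_pos: [490.0, 275.5, 313.1]
tcp_rot: [179.9, -0.0, 92.0]
ft_force: [-0.1, -0.3, 0.9]
finger_gap: -0.1
grip_force: 0.0
time: 21.45
tool_pos: [489.7, 275.4, 299.0]
tcp_rot: [-180.0, 0.0, 92.0]
ft_force: [-0.1, -0.5, 0.4]
finger_gap: -0.0
grip_force: 0.0
```

```bash
python3 -m handwheel '[[0,0,0.004,0],[0.001,0,0.004,0],[0.001,0,0.004,0],[0.001,0,0.004,0],[0,0,0,0],[0,0,0,0]]';python3 -m handwheel '[[0.002,0,0.005,0],[0.002,0,0.005,0],[0.002,0,0.005,0],[0.002,0,0.005,0],[0,0,0,0]]'
```

```text
time: 22.05
tool_pos: [490.3, 279.6, 285.2]
tcp_rot: [179.8, -0.2, 92.0]
ft_force: [-2.1, 3.2, 8.7]
finger_gap: -0.1
grip_force: 4.1
time: 22.55
tool_pos: [490.0, 287.0, 264.4]
tcp_rot: [179.8, -0.1, 92.0]
ft_force: [-1.4, -0.7, 9.6]
finger_gap: -0.1
grip_force: 4.6
```

```bash
python3 -m handwheel '[[0.001,0,0.005,0],[0.001,0,0.005,0],[0.001,0,0.005,0],[0.001,0,0.005,0],[0.001,0,0.005,0],[0,0,0,0]]';python3 -m handwheel '[[0.001,0,0.005,0],[0,0,0.005,0],[0.001,0,0.005,0],[0,0,0.004,0],[0,0,0,0]]'
```

```text
time: 23.15
tool_pos: [489.9, 292.8, 239.9]
tcp_rot: [179.8, -0.2, 92.0]
ft_force: [-2.5, 3.0, 11.0]
finger_gap: 0.2
grip_force: 5.6
time: 23.65
tool_pos: [489.8, 295.4, 221.5]
tcp_rot: [179.8, -0.2, 92.0]
ft_force: [-4.2, 5.2, 13.5]
finger_gap: 0.3
grip_force: 6.9
```

```bash
python3 -m handwheel '[[0,0,0.004,0],[0,0,0.003,0],[0,0,0.002,0],[0,0,0,0],[0,0,0,0]]';python3 -m handwheel '[[0,0,0.002,0],[0,0,0,0],[0,0,0,0]]';python3 -m handwheel '[[0,0,0.001,0],[0,0,0,0],[0,0,0,0]]'
```

```text
time: 24.15
tool_pos: [489.8, 296.0, 213.3]
tcp_rot: [179.8, -0.3, 92.1]
ft_force: [-4.9, 7.9, 14.3]
finger_gap: -0.4
grip_force: 7.4
time: 24.45
tool_pos: [489.8, 296.1, 211.4]
tcp_rot: [179.8, -0.3, 92.1]
ft_force: [-5.4, 8.6, 14.3]
finger_gap: 0.2
grip_force: 7.5
time: 24.75
tool_pos: [489.8, 296.1, 210.6]
tcp_rot: [179.8, -0.3, 92.1]
ft_force: [-6.0, 8.2, 15.1]
finger_gap: 0.1
grip_force: 8.2
```

```bash
python3 -m handwheel '[[0.001,-0.001,0.001,0],[0,0,0,0],[0,0,0,0]]';python3 -m handwheel '[[0,0,0.001,0],[0,0,0,0],[0,0,0,0]]';python3 -m handwheel '[[0,0,0.001,0],[0,0,0,0],[0,0,0,0]]'
```

```text
time: 25.05
tool_pos: [489.8, 296.3, 210.5]
tcp_rot: [179.6, -0.3, 92.0]
ft_force: [-4.6, 2.8, 19.5]
finger_gap: 0.2
grip_force: 9.8
time: 25.35
tool_pos: [489.8, 296.3, 210.4]
tcp_rot: [179.6, -0.3, 92.0]
ft_force: [-7.0, 1.7, 24.5]
finger_gap: 0.0
grip_force: 12.1
time: 25.65
tool_pos: [489.9, 296.3, 210.2]
tcp_rot: [179.6, -0.3, 92.0]
ft_force: [-8.6, 0.2, 29.4]
finger_gap: -0.1
grip_force: 14.5
```

```bash
python3 -m handwheel '[[0,-0.001,-0.0005,0],[0,0,0,0],[0,0,0,0],[0,0,0,0],[0,0,0,0],[0,0,0,0]]' && python3 -c "
from bench import r
s=r.sense();print(s['tool_pos'],s['ft_force']);print(r.hand_in())"
```

```text
time: 26.25
tool_pos: [489.7, 296.3, 210.3]
tcp_rot: [179.5, -0.3, 92.0]
ft_force: [-2.4, 1.5, 24.5]
finger_gap: 0.1
grip_force: 12.1
[489.69305434 296.32290403 210.33411327] [-2.43684626  1.47888707 24.54996858]
the job is handed in; nothing more can be done
None
```

The wheel arm is fully home in the tube and released. The tension arm is pressed past the pawl and held against its lower stop with about 25 N, and the job was handed in at about 26 s.

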